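# Refit the lever of a bench shut-off valve and close it

## Task

The lever has been taken off the brass shut-off valve on the bench and its stem left partly open. Put the lever back on the splined stem: it goes on in one position only, so rest it lightly on the stem and turn it, without forcing it, until the splines mesh, and slide it fully home. Then close the valve by swinging the lever clockwise (seen from above) until its arm rests gently against the stop pin, let go, and leave the other things on the bench where they are.

Things in the scene. Friction and masses are not known exactly. Their poses are not given: they have to be found in the camera images.
- valve: Brass shut-off valve fixed on a grey plate 120 (x) x 100 (y) x 8 mm. Origin: centre of the plate's underside, straight below the stem's axis; z up. The pipe with its two hose barbs runs along y, 37 mm up. Call A the turn of lever or stem relative to the valve, counter-clockwise from above: 0 = arm along the valve's -x (shut, across the pipe), 1.57 = arm along its -y (fully open).
- stem_seat (a point): Centre of the brass shoulder (40 mm across, 80 mm above the valve's origin) on the stem's axis; axes as the valve's. The middle of the hub's underside must come to rest here. The collar is 5 mm thick; the neck below it is 33 mm across.
- spline_top (a point): On the stem's axis, at the top of its splined part, 18 mm above the shoulder; axes are the valve's and do not turn with the stem. Splines: 28 mm across, six teeth, five grooves 4.9 mm wide; the sixth gap is filled and has a red dot on its end: the lever's arm will point from the axis to that dot.
- pilot_top (a point): Top of the stem: a smooth round pilot, 16.4 mm across, tapered over its last 4 mm, standing 12 mm above the splines. The stem turns stiffly (0.25 Nm) about the vertical and stays where left. At the start its A is anywhere from 0.35 to 1.55 rad; this is not reported and must be seen or felt. The frame's axes are the valve's.
- stop_pin (a point): Steel stop pin, 8 mm across, upright; this point lies on its axis, at the height of a seated arm's middle; its top is 2.5 mm higher. It stands at x = -62, y = +12 mm of the valve, on a bracket 20 mm below the shoulder. The seated arm touches it at A = 0. The lever may load the splines' ends with up to 35 N, and once seated the valve with up to 60 N.
- lever: The loose lever, about 0.25 kg, lying on its hub on the bench; origin: centre of the hub's underside, z up along the bore; the arm runs along its -x. A = its turn about z less the valve's.
- lever_hub (a point): Centre of the lever's steel hub, half-way up (13 mm over its underside); axes as the lever's. The hub is 26 mm high and 45 mm across, with two flats 26 mm long and 46 mm apart that face the lever's +y and -y, good to grip from above.
- lever_bore (a point): Middle of the bore's lower mouth. Through bore 31 mm across with five keys, 3.2 mm wide, reaching in to 9.2 mm from the axis: 1 mm clear of the pilot, 0.85 mm free each side in the grooves (meshes within about 4 degrees either way). The key toward the arm is missing. Out of mesh the keys rest on the splines' ends; in mesh the hub slides freely down 18 mm to the shoulder.
- lever_grip (a point): Centre of the blue grip, 92 mm from the bore's axis along the lever's -x and 18.5 mm above the hub's underside. The grip is 44 long, 21 wide and 14 mm high; the bare arm between hub and grip is 16 mm wide, 9 mm thick, at the same height.
- white_bottle: Bystander: tall white bottle with a blue cap, 66 mm across, 165 mm high; origin under its centre.
- brown_bottle: Bystander: amber bottle with a black cap, 56 mm across, 115 mm high; origin under its centre.
- green_beaker: Bystander: grey-green beaker, 85 mm across, 108 mm high; origin under its centre.
- bench_timer: Bystander: white count-down timer, 62 x 78 x 21 mm; origin under its centre.
- tape: Bystander: roll of tape, 96 mm across, 25 mm high; origin under its centre.
- shears: Bystander: scissors with green handles, 206 x 84 x 11 mm; origin under their centre.
- marker: Bystander: black marker pen, 12 x 136 x 12 mm; origin under its centre.
Not all that is in view belongs to the job. Of the things that look like the valve, the largest one is meant.

How it is judged:
On the way, in this order (a step that is already met when the one before it is completed fails the run):
1. the lever is threaded fully home on the splined stem (horizontal distance between lever and stem_seat below 0.003 m and z of lever in the frame of stem_seat between -0.003 and 0.0025 m and angle between lever's own z axis and vertical below 0.06 rad), for 0.1 s.
2. the seated lever is swung to the stop pin (all of step 1 and y of lever_grip in the frame of valve between -0.006 and 0.006 m and x of lever_grip in the frame of valve below -0.08 m), for 0.2 s.
At the end, for the whole second after the job is handed in: The lever sits at rest on the stem, let go: its hub's underside within 2.5 mm of the shoulder and 3 mm of the axis, upright within 0.06 rad, and its arm at the stop pin (shut, the blue grip's centre within 6 mm sideways of the valve's x axis) (all of step 2 and linear speed of lever below 0.02 m/s and contact force between lever and the fingers below 0.1 N); the robot touches nothing.
It fails at once if the lever is pressed hard on the splines while it is not home: more than 35 N (z of lever in the frame of stem_seat above 0.004 m and contact force between lever and valve above 35 N).
It fails at once if the lever is forced: it loads the valve (stem, shoulder or stop pin) with more than 60 N (contact force between lever and valve above 60 N).
It fails at once if a bystander is moved by more than 20 mm (distance of any of white_bottle, brown_bottle, green_beaker, bench_timer, tape, shears, marker from where it was at the start of the episode above 0.02 m).
It also fails if it takes over 67 s, if anything falls off the work surface, if the arm or the gripper's body presses on something with over 40 N, if the wrist force passes 120 N, or if a joint passes its speed limit or range.

## Robot

A 6-joint arm with a two-finger parallel gripper is mounted at the origin on a cart in front of the work surface, level with it; the furniture and walls round the work are solid. World frame = base frame: x ahead of the robot, y to its left, z up, the work surface at z = 0. Lengths are in m, angles in rad, forces in N, time in s.
With the tool pointing down it reaches from about 0.35 to 0.975 m from the base axis. Payload 7.1 kg.
Tool frame: the origin (TCP) lies at the very end of the fingers, on their centre line; the grasp point (between the pads) lies 19 mm behind it (ctrl.pinch_z is the distance from the TCP to the grasp point, in m); z points along the fingers, y is the line along which they close (so a half turn about z gives the same grasp; the last joint's range is limited). The gripper opens to 88 mm and grips with 3 to 60 N. Pads are 20 mm wide; open, the fingers measure 115 mm over their backs; the gripper's body (75 mm by 178 mm) begins 61 mm behind the grasp point.
Start: joints at [1.199, 0.423, 1.63, -0, 1.089, -0.019], TCP at [0.216, 0.587, 0.223] pointing down, gripper open.
Joint ranges: [-3, 3], [-0.9, 2.11], [0.09, 2.58], [-1.31, 4.45], [0.11, 2.69], [-2.54, 2.54]. Speed limits (rad/s): [2.39, 2.39, 3.01, 3.14, 3.14, 3.14].

## Interface

Orientations are given as [roll, pitch, yaw] about the fixed x, y, z axes, in that order (R = Rz(yaw) Ry(pitch) Rx(roll)).
In Python, from plant import ctrl gives the robot as it stands. The module is installed in compiled form; this text tells all that it offers.
- The arm moves only by the tool servo_tool, never from a script. Its argument "deltas" is one flat list of numbers, 6 for each row, row after row: the shift along the tool's x, y, z in m, then the turn, a rotation vector about the tool's x, y, z in degrees. A call has 1 to 5 rows; each row is the pose to reach, as a shift and turn from the pose commanded when the call began, along the tool's axes at that moment; what a row does not reach only later rows make up. A row lasts 1/10 s, in which the tool goes at most 50 mm and 8.59 degrees, less where a joint would pass 70% of its speed; a pose out of reach is approached as far as the arm can. A call with a gripper value outside its range is refused whole. "grip" is the opening, from 0 (shut) to 1 (fully open), set as the call begins (left out, the last holds). The fingers move at their own pace and stop on an object; "squeeze" is the grip in N (left out, the last holds). Time passes only in rows, so rows that repeat a pose let the fingers close. It gives the time, the measured TCP pose, the force, the opening and the grip force at its end, in the units of the state.
- ctrl.read_state(): the state, without advancing time (a new reading comes with each control period).
- ctrl.grab_frame(name): name is "scene" or "top" or "wrist"; returns the picture (384x512x3 uint8, red, green, blue); there is no depth.
- ctrl.get_calibration(name): a dict with "fx", "fy", "cx", "cy" (pixels), "k1" (the pictures are not rectified: a ray, as slopes to the right and down, at radius r is drawn at 1 + k1 r^2 times it, then the intrinsics apply), "R" (3x3) and "t" (3): a world point X has camera coordinates R X + t. Camera axes: x right, y down, z forward; pixel columns grow to the right and rows downward; lengths in m; the calibration is good to about 2 mm. A picture is of the moment at which its call begins: read the wrist's pose just before it. get_calibration takes no time and is no camera call; for the wrist camera it gives the pose at the moment of the call.
- ctrl.hand_in(): hands the job in; it is judged then, once.
The state is a dict: "clock": time; "joints": joint angles; "qvel": joint speeds; "joint_torque": joint torques, N m; "ee_pos": TCP position; "tool_rot": TCP orientation; "wrist_force": force on the tool from outside, world axes, zero at the start; "torque": the same for the moment, N m; "gripper_width": finger opening in m; "grip_force": force on a finger pad.
Only numpy, scipy, OpenCV 4.12 (cv2) and the standard library are available. Lean on these libraries where they do the work, as an engineer would, in place of code of your own. Each camera call takes 0.05 s, during which the arm holds its last target. There are 200 camera calls.

## Working session

There is one attempt and no reset: what is moved stays moved. The work goes in short steps, Python scripts to look and compute and a tool call to move; the robot and the scene stay as the last step left them, time stands still between calls to the robot, and variables do not carry over. Pictures are saved under pics/ and viewed, at most 10 in all, crops included, and the job is handed in when it is done.

Besides the shell and the picture viewer there is one more tool, called after "Call:" as name(argument=value, ...) on one line, values as JSON. servo_tool: Moves the arm, as the interface text tells. Its arguments: {"type":"object","properties":{"deltas":{"type":"array","items":{"type":"number"}},"grip":{"type":"number"},"squeeze":{"type":"number"}},"required":["deltas"]}

```bash
mkdir -p pics
cat > h.py <<'E'
import numpy as np, cv2
from plant import ctrl
from scipy.spatial.transform import Rotation as Ro
def grab(n,f,crop=None,s=1):
    c=ctrl.get_calibration(n); im=ctrl.grab_frame(n)[:,:,::-1].copy()
    cv2.imwrite('pics/raw_'+f,im); np.save('pics/'+f+'.npy',c,allow_pickle=True)
    return c,im
def K(c): return np.array([[c['fx'],0,c['cx']],[0,c['fy'],c['cy']],[0,0,1.]]),np.array([c['k1'],0,0,0.])
def ray(c,uv):
    k,d=K(c); x=cv2.undistortPoints(np.array([[uv]],float),k,d)[0,0]
    R=np.array(c['R']);o=-R.T@np.array(c['t']); v=R.T@np.array([x[0],x[1],1]); return o,v
def atz(c,uv,z):
    o,v=ray(c,uv); return o+v*(z-o[2])/v[2]
def tri(obs):
    A=np.zeros((3,3));b=np.zeros(3)
    for c,uv in obs:
        o,v=ray(c,uv);v=v/np.linalg.norm(v);P=np.eye(3)-np.outer(v,v);A+=P;b+=P@o
    return np.linalg.solve(A,b)
def proj(c,X):
    k,d=K(c); return cv2.projectPoints(np.array(X,float).reshape(-1,1,3),cv2.Rodrigues(np.array(c['R']))[0],np.array(c['t'],float),k,d)[0].reshape(-1,2)
E
python3 - <<'E'
from h import *
s=ctrl.read_state();print(s)
a=[grab(n,n+'0.png')[1] for n in ('scene','top','wrist')]
cv2.imwrite('pics/a.png',cv2.resize(np.vstack([np.hstack(a[:2]),np.hstack([a[2],a[2]*0])]),(800,600)))
for n in('scene','top','wrist'):
  c=ctrl.get_calibration(n);print(n,c)
E
```

```text
{'clock': 0.0, 'joints': array([ 1.19902282e+00,  4.23823178e-01,  1.63069551e+00, -3.94677472e-05,
        1.08859192e+00, -1.89979409e-02]), 'qvel': array([-0.00125448, -0.00057907, -0.00012693, -0.00068807, -0.00038873,
        0.00115079]), 'joint_torque': array([-3.65752814e-03, -5.44627333e+01, -2.73650318e+01,  6.40188181e-02,
        2.26671580e-02, -1.01426956e-04]), 'ee_pos': array([0.21572156, 0.5859955 , 0.22191056]), 'tool_rot': array([-3.14007431e+00,  6.09698669e-06,  2.78883542e+00]), 'wrist_force': array([-0.35361353, -0.72678666, -0.17523384]), 'torque': array([ 0.01604673,  0.01797654, -0.0310876 ]), 'grip_force': 0.0, 'gripper_width': 0.0877508270229497}
scene {'fx': 365.16365163561886, 'fy': 365.16365163561886, 'cx': 253.30754755187513, 'cy': 191.07638493501707, 'k1': -0.059308362427661764, 'R': array([[-0.69660522, -0.71736307, -0.01146311],
       [-0.30748572,  0.3129477 , -0.89861909],
       [ 0.6482235 , -0.62245801, -0.43857989]]), 't': array([0.31909785, 0.24122731, 1.36747897])}
top {'fx': 362.0724449548512, 'fy': 362.0724449548512, 'cx': 253.8425627824801, 'cy': 192.98758616035562, 'k1': 0.029968750067246544, 'R': array([[ 0.02780616, -0.99956326,  0.01000557],
       [-0.98623452, -0.02906478, -0.1627781 ],
       [ 0.16299782, -0.0053416 , -0.98661197]]), 't': array([-0.02050138,  0.50887982,  1.28135036])}
wrist {'fx': 331.6033867701654, 'fy': 331.6033867701654, 'cx': 257.69418099700346, 'cy': 192.4909479901505, 'k1': 0.0070328577292252635, 'R': array([[ 0.34551292,  0.93841146, -0.00218252],
       [ 0.89842243, -0.33011588,  0.28958704],
       [ 0.27103131, -0.10201688, -0.9571492 ]]), 't': array([-0.62330335, -0.03433015,  0.39258318])}
```

View pics/a.png

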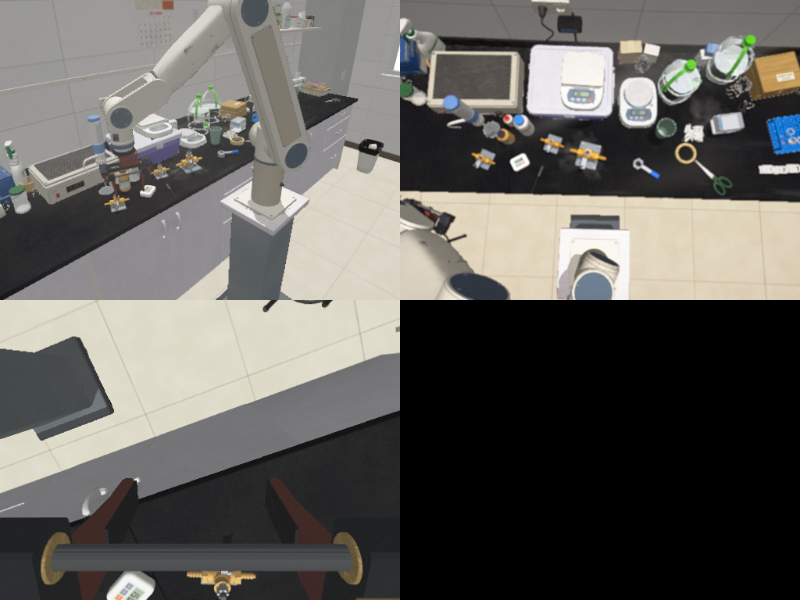

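Top view (upper right) shows three valves; the largest is near top px (241,198). The lever lies near (315,212) with its blue grip at the lower right. I'll enlarge both.

Run:
```python
from h import *
t=cv2.imread('pics/raw_top0.png');s=cv2.imread('pics/raw_scene0.png')
a=cv2.resize(t[170:240,205:345],(800,400),interpolation=cv2.INTER_CUBIC)
b=cv2.resize(s[165:235,165:305],(400,200),interpolation=cv2.INTER_CUBIC)
cv2.imwrite('pics/b.png',a)
c=np.load('pics/top0.png.npy',allow_pickle=True).item()
print(atz(c,(241,198),.08),atz(c,(307,207),.02),atz(c,(324,221),.02))
```

```text
[0.48364218 0.03920058 0.08      ] [ 0.46619337 -0.20383147  0.02      ] [ 0.41626379 -0.26638965  0.02      ]
```

View pics/b.png

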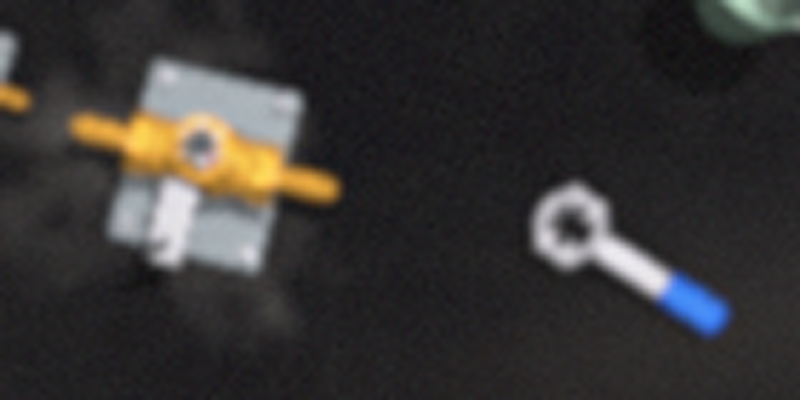

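Stem at top px (240.0,195.4); hub (304.9,209.5); grip (327,223.4). The bracket and stop pin are toward the lower left of the valve. Next, the wrist camera's offset and moves to look closer.

Run:
```python
from h import *
c=np.load('pics/top0.png.npy',allow_pickle=True).item()
px=lambda x,y:(205+(x+.5)/5.714-.5,170+(y+.5)/5.714-.5)
for z in(.09,.11):print('stem',atz(c,px(200,145),z))
H=atz(c,px(571,226),.02);G=atz(c,px(697,305),.02);print(H,G,np.degrees(np.arctan2(*(H-G)[1::-1])))
P=[atz(c,px(*p),.008) for p in((155,60),(110,240),(260,270),(302,95))];print(P,np.mean(P,0))
for i,j in((0,1),(3,2)):print(np.degrees(np.arctan2(*(P[i]-P[j])[1::-1])))
w=ctrl.get_calibration('wrist');s=ctrl.read_state();T=Ro.from_euler('xyz',s['tool_rot']).as_matrix()
print('cam in tool',T.T@(-w['R'].T@w['t']-s['ee_pos']),'view',T.T@w['R'][2],'T',T)
```

```text
stem [0.49278228 0.04421712 0.09      ]
stem [0.4896135 0.0435319 0.11     ]
[ 0.45796912 -0.19469783  0.02      ] [ 0.40932819 -0.27577005  0.02      ] 59.03748540774828
[array([0.56163246, 0.07861622, 0.008     ]), array([0.44157755, 0.10331784, 0.008     ]), array([0.42483152, 0.00530853, 0.008     ]), array([ 0.54105272, -0.01891528,  0.008     ])] [0.49227356 0.04208183 0.008     ]
-11.626505974756768
-11.773513945931741
cam in tool [ 0.08079236 -0.00062699 -0.16224604] view [-0.28959438 -0.00100247  0.95714894] T [[-9.38415421e-01  3.45508812e-01 -3.99268774e-04]
 [ 3.45509043e-01  9.38414817e-01 -1.06428238e-03]
 [ 6.96079135e-06 -1.13668997e-03 -9.99999354e-01]]
```

```bash
cat >> h.py <<'E'
def plan(pos,yaw,rows=None,dp=4,start=None):
    """waypoints to pos / yaw(deg), tool straight down; prints delta rows per call (5 rows)"""
    s=ctrl.read_state(); p0=s['ee_pos']; R0=Ro.from_euler('xyz',s['tool_rot'])
    R1=Ro.from_euler('xyz',[180,0,yaw],degrees=True); pos=np.array(pos,float)
    rv=(R0.inv()*R1).as_rotvec(degrees=True)
    if rows is None: rows=int(np.ceil(max(np.linalg.norm(pos-p0)/.045,np.linalg.norm(rv)/8.2,1)))
    pose=lambda i:(p0+(pos-p0)*min(i/rows,1),R0*Ro.from_rotvec(rv*min(i/rows,1),degrees=True))
    for k in range(0,rows,5):
        pk,Rk=pose(k);out=[]
        for i in range(k+1,min(k+5,rows)+1):
            p,R=pose(i);out+=list(np.round(Rk.inv().apply(p-pk),dp))+list(np.round((Rk.inv()*R).as_rotvec(degrees=True),2))
        print([float(x) for x in out])
E
python3 - <<'E'
from h import *
plan([.492,.043,.222],59)
E
```

```text
[-0.0319, -0.0296, 0.0, -0.0, 0.0, 7.2, -0.0638, -0.0592, 0.0001, -0.01, 0.01, 14.4, -0.0958, -0.0888, 0.0001, -0.01, 0.01, 21.6, -0.1277, -0.1184, 0.0002, -0.01, 0.02, 28.8, -0.1596, -0.1479, 0.0002, -0.02, 0.02, 36.0]
[-0.0432, -0.0052, 0.0, -0.0, 0.0, 7.2, -0.0864, -0.0104, 0.0, -0.01, 0.01, 14.4, -0.1296, -0.0155, 0.0001, -0.01, 0.01, 21.6, -0.1729, -0.0207, 0.0001, -0.01, 0.02, 28.8, -0.2161, -0.0259, 0.0001, -0.02, 0.02, 36.0]
[-0.038, 0.0212, 0.0, -0.0, 0.0, 7.2, -0.076, 0.0424, 0.0, -0.01, 0.01, 14.4, -0.114, 0.0636, 0.0, -0.01, 0.01, 21.6, -0.152, 0.0848, 0.0, -0.01, 0.02, 28.8]
```

Call:
servo_tool(deltas=[-0.032, -0.03, 0, 0, 0, 7.2, -0.064, -0.059, 0, 0, 0, 14.4, -0.096, -0.089, 0, 0, 0, 21.6, -0.128, -0.118, 0, 0, 0, 28.8, -0.16, -0.148, 0, 0, 0, 36])

```text
clock: 0.65
ee_pos: [0.3153, 0.3907, 0.2225]
tool_rot: [-3.141, 0.0, 2.156]
wrist_force: [1.0, 1.3, 0.5]
gripper_width: 0.0877
grip_force: 0.0
```

Call:
servo_tool(deltas=[-0.043, -0.005, 0, 0, 0, 7.2, -0.086, -0.01, 0, 0, 0, 14.4, -0.13, -0.016, 0, 0, 0, 21.6, -0.173, -0.021, 0, 0, 0, 28.8, -0.216, -0.026, 0, 0, 0, 36])

```text
clock: 1.15
ee_pos: [0.4138, 0.1967, 0.2227]
tool_rot: [3.141, -0.0, 1.527]
wrist_force: [1.2, 0.6, 0.2]
gripper_width: 0.0883
grip_force: 0.0
```

Call:
servo_tool(deltas=[-0.038, 0.021, 0, 0, 0, 7.2, -0.076, 0.042, 0, 0, 0, 14.4, -0.114, 0.064, 0, 0, 0, 21.6, -0.152, 0.085, 0, 0, 0, 28.8, -0.152, 0.085, 0, 0, 0, 28.8])

```text
clock: 1.65
ee_pos: [0.4946, 0.0394, 0.2228]
tool_rot: [3.14, -0.0, 1.022]
wrist_force: [0.1, 1.0, 0.7]
gripper_width: 0.0877
grip_force: 0.0
```

Run:
```python
from h import *
c,im=grab('wrist','w1.png');s=ctrl.read_state();print(s['ee_pos'],np.degrees(s['tool_rot']),s['qvel'].max())
u=proj(c,[[.492,.043,.1],[.458,-.195,.02],[.41,-.276,.02]]);print(u)
x,y=u[0].astype(int)
cr=cv2.resize(im[max(y-50,0):y+50,x-60:x+60],(600,500),interpolation=cv2.INTER_CUBIC)
cv2.imwrite('pics/w1c.png',cr);print(x-60,max(y-50,0))
plan([.458,-.195,.18],59)
```

```text
[0.49319672 0.04117692 0.22249822] [-1.79997143e+02  3.92403352e-03  5.87533705e+01] 0.05618039754750039
[[253.98645498 182.3482976 ]
 [327.61754445 328.60954131]
 [324.50808525 385.27550186]]
193 132
[-0.0367, 0.0154, 0.0071, -0.0, 0.0, -0.04, -0.0734, 0.0308, 0.0142, -0.0, 0.0, -0.08, -0.1101, 0.0462, 0.0213, -0.0, 0.0, -0.12, -0.1468, 0.0616, 0.0283, -0.0, 0.0, -0.16, -0.1835, 0.077, 0.0354, -0.0, 0.0, -0.21]
[-0.0368, 0.0153, 0.0071, -0.0, 0.0, -0.04]
```

View pics/w1c.png

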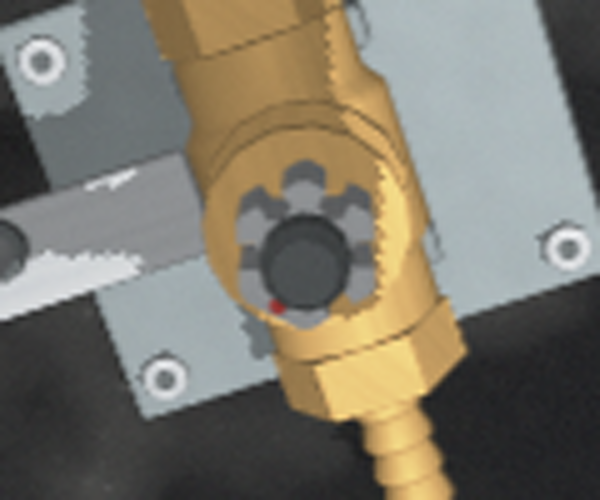

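Pilot top centred at crop (306,260) → px (254,184); red dot at crop (278,306), spline outer ring centre about (305,243). Pin end at the left edge. A second view a little aside, then on to the lever.

Call:
servo_tool(deltas=[-0.037, 0.015, 0.0, 0, 0, 0, -0.06, 0.031, 0.0, 0, 0, 0, -0.06, 0.031, 0.0, 0, 0, 0, -0.06, 0.031, 0.0, 0, 0, 0])

```text
clock: 2.1
ee_pos: [0.4877, -0.0235, 0.2226]
tool_rot: [-3.141, -0.0, 1.03]
wrist_force: [0.3, 0.7, 0.1]
gripper_width: 0.088
grip_force: 0.0
```

Run:
```python
from h import *
c,im=grab('wrist','w2.png');s=ctrl.read_state();print(s['ee_pos'])
x,y=proj(c,[[.492,.043,.1]])[0].astype(int)
a=cv2.resize(im[max(y-45,0):max(y-45,0)+90,x-40:x+40],(400,450),interpolation=cv2.INTER_CUBIC);print('a off',x-40,max(y-45,0))
x,y=proj(c,[[.44,-.225,.02]])[0].astype(int);y=min(y,333)
b=cv2.resize(im[y-50:y+50,x-45:x+45],(400,450),interpolation=cv2.INTER_CUBIC);print('b off',x-45,y-50)
cv2.imwrite('pics/w2c.png',np.hstack([a,b]))
plan([.458,-.195,.18],59)
```

```text
[ 0.48780413 -0.02311634  0.2225897 ]
a off 182 71
b off 262 264
[-0.0407, 0.0157, 0.0106, -0.01, -0.0, 0.01, -0.0814, 0.0314, 0.0213, -0.02, -0.01, 0.02, -0.1221, 0.0472, 0.0319, -0.03, -0.01, 0.03, -0.1627, 0.0629, 0.0425, -0.03, -0.01, 0.04]
```

View pics/w2c.png

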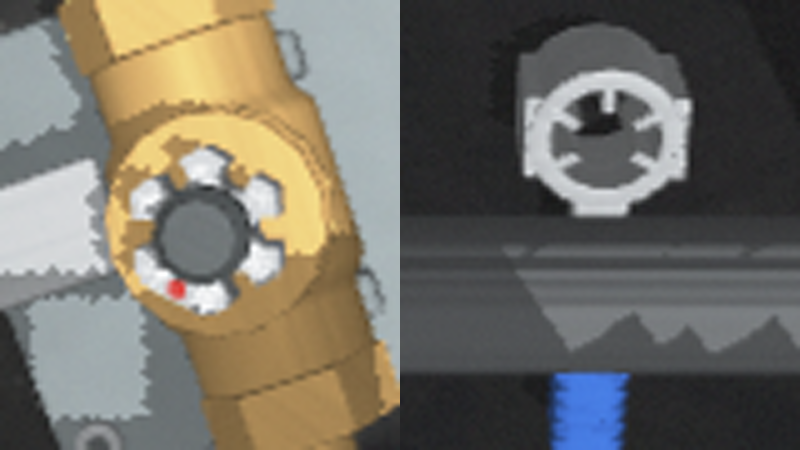

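View 2: pilot top centre crop (202,236), red dot (177,289). Lever hub top ring centred at (208,139) of the right crop, its arm straight down the image. Triangulate and go on over the lever.

Run:
```python
from h import *
L=lambda f:np.load('pics/'+f+'.npy',allow_pickle=True).item()
w1,w2,t=L('w1.png'),L('w2.png'),L('top0.png')
f=lambda o,p,sx=5,sy=5:(o[0]+(p[0]+.5)/sx-.5,o[1]+(p[1]+.5)/sy-.5)
pa,pb=f((193,132),(306,260)),f((182,71),(202,236))
da,db=f((193,132),(278,306)),f((182,71),(177,289))
print('pilot tri',tri([(w1,pa),(w2,pb)]),'dot',tri([(w1,da),(w2,db)]))
for c,p,d in((w1,pa,da),(w2,pb,db)):
  P=atz(c,p,.11);D=atz(c,d,.098);e=D-P;print(P,D,np.hypot(*e[:2]),np.degrees(np.arctan2(e[1],e[0])))
h=f((262,264),(208,139),4.444,4.5);print('hub',atz(w2,h,.026))
print('hub top cam',atz(t,(205+571.5/5.714-.5,170+226.5/5.714-.5),.026))
```

```text
pilot tri [0.49112553 0.04213322 0.10008486] dot [0.48214426 0.03689125 0.09782447]
[0.49278734 0.04439639 0.11      ] [0.4820901  0.03694082 0.098     ] 0.013039038260941164 -145.12496079121038
[0.49227348 0.04223584 0.11      ] [0.48225841 0.03688672 0.098     ] 0.011354056371803074 -151.8929822241988
hub [ 0.45694123 -0.19529185  0.026     ]
hub top cam [ 0.45722601 -0.1938125   0.026     ]
```

Call:
servo_tool(deltas=[-0.041, 0.016, 0.011, 0, 0, 0, -0.081, 0.031, 0.021, 0, 0, 0, -0.122, 0.047, 0.032, 0, 0, 0, -0.163, 0.063, 0.043, 0, 0, 0, -0.163, 0.063, 0.043, 0, 0, 0])

```text
clock: 2.65
ee_pos: [0.4573, -0.1986, 0.1785]
tool_rot: [-3.14, 0.001, 1.027]
wrist_force: [0.1, 0.8, 0.1]
gripper_width: 0.0877
grip_force: 0.0
```

Run:
```python
from h import *
c,im=grab('wrist','w3.png');s=ctrl.read_state();print(s['ee_pos'],np.degrees(s['tool_rot']))
x,y=proj(c,[[.44,-.225,.02]])[0].astype(int);print(x,y)
x0,y0=x-75,max(y-90,0);print(x0,y0)
cv2.imwrite('pics/w3c.png',cv2.resize(im[y0:y0+150,x0:x0+150],(600,600),interpolation=cv2.INTER_CUBIC))
```

```text
[ 0.4576926  -0.19682345  0.17896756] [-1.79913827e+02 -2.94093169e-03  5.88664481e+01]
257 204
182 114
```

View pics/w3c.png

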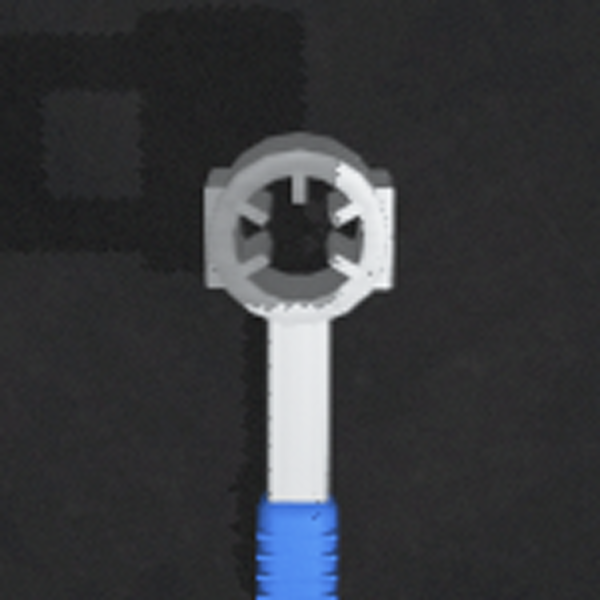

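Hub top ring centred at crop (299,235) → px ~(256.5,172.5), flats left/right, arm straight down to the blue grip (297.5, 580). Compute the lever pose, and overlay a model of the stem in views 1 and 2 to check its axis and angle.

```bash
cat > ov.py <<'E'
from h import *
import sys
L=lambda f:np.load('pics/'+f+'.npy',allow_pickle=True).item()
def ov(x,y,yaw,out,vyaw=-11.7):
    o=[]
    for n,(x0,y0) in(('w1',(208,138)),('w2',(182,71))):
        c=L(n+'.png');im=cv2.imread('pics/raw_'+n+'.png')[y0:y0+90,x0:x0+80];im=cv2.resize(im,(400,450),interpolation=cv2.INTER_CUBIC)
        def dr(P,col,cl=False):
            q=((proj(c,P)-[x0,y0]+.5)*5-.5);cv2.polylines(im,[np.int32(np.round(q*8))],cl,col,1,cv2.LINE_AA,3)
        a=np.linspace(0,2*np.pi,60)
        ci=lambda r,z:np.c_[x+r*np.cos(a),y+r*np.sin(a),0*a+z]
        dr(ci(.02,.08),(255,0,255));dr(ci(.014,.098),(255,255,0));dr(ci(.0082,.106),(0,255,0))
        for k in range(6):
            t=np.radians(yaw+180+60*k);d=np.array([np.cos(t),np.sin(t)])
            for sgn in((-1,1) if k else (0,)):
                e=np.array([-d[1],d[0]])*sgn*.00245
                dr([[x+d[0]*r+e[0],y+d[1]*r+e[1],.098] for r in(.0095,.0138)],(0,0,255) if k else (0,255,255))
        o.append(im)
    cv2.imwrite(out,np.hstack(o))
E
python3 - <<'E'
from ov import *
w3=L('w3.png');w2=L('w2.png')
f=lambda o,p,s:(o[0]+(p[0]+.5)/s-.5,o[1]+(p[1]+.5)/s-.5)
h3=f((182,114),(299,235),4);h2=(262+208.5/4.444-.5,264+139.5/4.5-.5)
H=atz(w3,h3,.026);print('tri hub',tri([(w3,h3),(w2,h2)]),H)
G=atz(w3,f((182,114),(297.5,560),4),.0255);print(G,np.degrees(np.arctan2(*(H-G)[1::-1])))
F=[atz(w3,f((182,114),p,4),.026) for p in((205,238),(393,238))];print('flats mid',np.mean(F,0),np.linalg.norm(F[0]-F[1]))
g=lambda p:atz(w2,f((182,71),p,5),.098)
e=g((238,173))-g((177,289));print('groove line yaw',np.degrees(np.arctan2(e[1],e[0])))
ov(.4917,.0427,29.5,'pics/ov1.png')
E
```

```text
tri hub [ 0.45737425 -0.19371966  0.02834724] [ 0.45703859 -0.19419149  0.026     ]
[ 0.41112104 -0.26922389  0.0255    ] 58.53463116061415
flats mid [ 0.45664639 -0.19483238  0.026     ] 0.04582270693465726
groove line yaw 29.359487805737984
```

View pics/ov1.png

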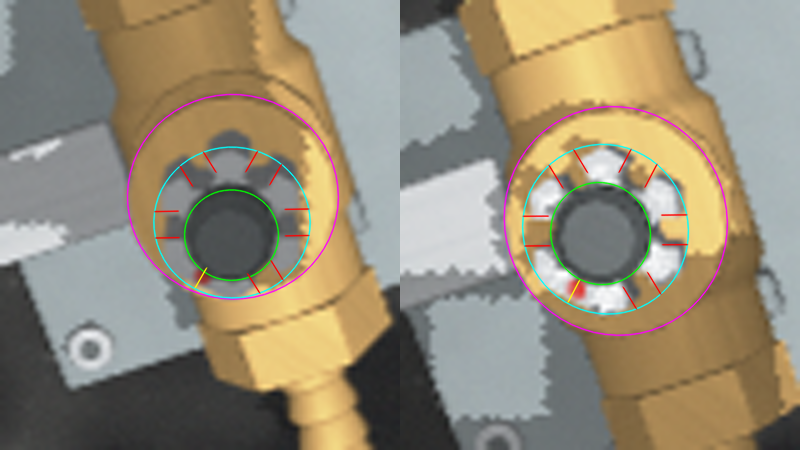

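Model at (0.4917, 0.0427), yaw 29.5° matches the teeth, dot and pilot in the right view well (left view within ~0.7 mm). Stem A ≈ 0.72 rad. Now grasp the lever.

Run:
```python
from h import *
plan([.4569,-.1944,.004],58.8,rows=5)
```

```text
[0.0003, -0.0003, 0.035, -0.02, -0.0, 0.01, 0.0007, -0.0007, 0.07, -0.03, -0.0, 0.03, 0.001, -0.001, 0.105, -0.05, -0.0, 0.04, 0.0013, -0.0013, 0.14, -0.07, -0.0, 0.05, 0.0017, -0.0017, 0.175, -0.09, -0.0, 0.07]
```

Call:
servo_tool(deltas=[0.0003, -0.0003, 0.035, 0, 0, 0, 0.001, -0.001, 0.075, 0, 0, 0, 0.001, -0.001, 0.115, 0, 0, 0, 0.0013, -0.0013, 0.15, 0, 0, 0, 0.0017, -0.0017, 0.165, 0, 0, 0], grip=1)

```text
clock: 3.2
ee_pos: [0.4567, -0.1911, 0.0122]
tool_rot: [-3.138, 0.0, 1.032]
wrist_force: [0.1, 0.3, 0.7]
gripper_width: 0.088
grip_force: 0.0
```

Call:
servo_tool(deltas=[0, 0, 0.005, 0, 0, 0, 0, 0, 0.01, 0, 0, 0, 0, 0, 0.01, 0, 0, 0])

```text
clock: 3.5
ee_pos: [0.4583, -0.1934, 0.0051]
tool_rot: [3.141, -0.0, 1.031]
wrist_force: [-0.1, -0.1, -0.9]
gripper_width: 0.0879
grip_force: 0.0
```

Call:
servo_tool(deltas=[0, 0, 0, 0, 0, 0, 0, 0, 0, 0, 0, 0, 0, 0, 0, 0, 0, 0, 0, 0, 0, 0, 0, 0, 0, 0, 0, 0, 0, 0], grip=0.3, squeeze=30)

```text
clock: 4.0
ee_pos: [0.4577, -0.1942, 0.0049]
tool_rot: [3.141, -0.0, 1.029]
wrist_force: [0.5, -0.3, 0.1]
gripper_width: 0.0515
grip_force: 0.0
```

Call:
servo_tool(deltas=[0, 0, 0, 0, 0, 0, 0, 0, 0, 0, 0, 0, 0, 0, 0, 0, 0, 0, 0, 0, 0, 0, 0, 0, 0, 0, 0, 0, 0, 0])

```text
clock: 4.5
ee_pos: [0.4577, -0.1942, 0.0048]
tool_rot: [3.141, 0.0, 1.03]
wrist_force: [-0.9, -1.3, 4.6]
gripper_width: 0.0455
grip_force: 30.0
```

Run:
```python
from h import *
s=ctrl.read_state();print({k:np.round(v,4) for k,v in s.items()})
```

```text
{'clock': np.float64(4.5), 'joints': array([-4.2510e-01,  6.1090e-01,  2.0101e+00, -1.0000e-04,  5.2030e-01,
        1.1630e-01]), 'qvel': array([ 0.0021,  0.0015, -0.0002,  0.0009, -0.0008, -0.0005]), 'joint_torque': array([ 5.48800e-01, -4.80309e+01, -1.15651e+01,  2.08200e-01,
       -4.52000e-02, -9.00000e-04]), 'ee_pos': array([ 0.4577, -0.1942,  0.0048]), 'tool_rot': array([3.1413, 0.    , 1.0295]), 'wrist_force': array([-0.886 , -1.3443,  4.5817]), 'torque': array([-0.2168,  0.226 , -0.0168]), 'grip_force': np.float64(29.9985), 'gripper_width': np.float64(0.0455)}
```

Gripped (45.5 mm, 30 N). Lift and carry.

Call:
servo_tool(deltas=[0, 0, -0.02, 0, 0, 0, 0, 0, -0.05, 0, 0, 0, 0, 0, -0.09, 0, 0, 0, 0, 0, -0.13, 0, 0, 0, 0, 0, -0.15, 0, 0, 0], squeeze=50)

```text
clock: 5.0
ee_pos: [0.4583, -0.1943, 0.1573]
tool_rot: [3.139, -0.0, 1.03]
wrist_force: [-0.3, -0.8, -1.9]
gripper_width: 0.0456
grip_force: 50.0
```

Call:
servo_tool(deltas=[0, 0, 0, 0, 0, 0, 0, 0, 0, 0, 0, 0])

```text
clock: 5.2
ee_pos: [0.457, -0.1937, 0.154]
tool_rot: [-3.141, 0.0, 1.029]
wrist_force: [-0.5, 0.3, -2.7]
gripper_width: 0.0454
grip_force: 50.0
```

Run:
```python
from h import *
s=ctrl.read_state();print(s['ee_pos'],s['tool_rot'],s['wrist_force'],s['gripper_width'],s['grip_force'],s['torque'])
plan([.4921,.0429,.1548],29,rows=10)
```

```text
[ 0.45702427 -0.19371502  0.15395138] [-3.14087482e+00  6.03597657e-06  1.02949086e+00] [-0.47338481  0.33202489 -2.67682354] 0.04538691507699978 49.996818993240595 [-0.0624721   0.08684476  0.0327434 ]
[0.0221, -0.0092, -0.0001, -0.0, 0.0, 3.0, 0.0442, -0.0184, -0.0002, -0.01, 0.0, 6.0, 0.0663, -0.0276, -0.0002, -0.01, 0.0, 9.0, 0.0883, -0.0367, -0.0003, -0.02, 0.0, 11.99, 0.1104, -0.0459, -0.0004, -0.02, 0.01, 14.99]
[0.019, -0.0146, -0.0001, -0.0, 0.0, 3.0, 0.0379, -0.0292, -0.0002, -0.01, 0.0, 6.0, 0.0569, -0.0438, -0.0002, -0.01, 0.0, 9.0, 0.0758, -0.0583, -0.0003, -0.02, 0.0, 11.99, 0.0948, -0.0729, -0.0004, -0.02, 0.01, 14.99]
```

Call:
servo_tool(deltas=[0.022, -0.009, 0, 0, 0, 3, 0.044, -0.018, 0, 0, 0, 6, 0.066, -0.028, 0, 0, 0, 9, 0.088, -0.037, 0, 0, 0, 12, 0.1104, -0.0459, 0, 0, 0, 15])

```text
clock: 5.7
ee_pos: [0.4736, -0.0746, 0.1523]
tool_rot: [-3.138, 0.003, 0.765]
wrist_force: [0.1, -0.4, -2.4]
gripper_width: 0.0454
grip_force: 50.0
```

Call:
servo_tool(deltas=[0.019, -0.0146, 0, 0, 0, 3, 0.038, -0.029, 0, 0, 0, 6, 0.057, -0.044, 0, 0, 0, 9, 0.076, -0.058, 0, 0, 0, 12, 0.0948, -0.0729, 0, 0, 0, 15])

```text
clock: 6.2
ee_pos: [0.4912, 0.0434, 0.1522]
tool_rot: [-3.14, 0.004, 0.504]
wrist_force: [0.3, -0.1, -2.3]
gripper_width: 0.0457
grip_force: 50.0
```

Call:
servo_tool(deltas=[0, 0, 0, 0, 0, 0, 0, 0, 0, 0, 0, 0, 0, 0, 0, 0, 0, 0])

```text
clock: 6.5
ee_pos: [0.4918, 0.0418, 0.1535]
tool_rot: [-3.141, 0.002, 0.506]
wrist_force: [0.7, -0.1, -1.7]
gripper_width: 0.0458
grip_force: 50.0
```

Run:
```python
from h import *
s=ctrl.read_state();print(s['ee_pos'],s['tool_rot'],s['wrist_force'])
c,im=grab('wrist','w4.png')
T=Ro.from_euler('xyz',s['tool_rot']).as_matrix()
# hub top ring centre expected: underside z=tcp-.0048
H=s['ee_pos']+[-.0004*T[0,0],-.0004*T[1,0],.0212];print(proj(c,[H]))
x,y=proj(c,[H])[0];x0,y0=int(x)-65,int(y)-50;im2=im[y0:y0+100,x0:x0+130]
im2=cv2.resize(im2,(780,600),interpolation=cv2.INTER_CUBIC)
a=np.linspace(0,6.283,80)
def ci(cx,r,col):
  q=(proj(c,np.c_[cx[0]+r*np.cos(a),cx[1]+r*np.sin(a),cx[2]+0*a])-[x0,y0]+.5)*6-.5
  cv2.polylines(im2,[np.int32(q*8)],False,col,1,cv2.LINE_AA,3)
ci(H,.0155,(0,0,255));ci(H,.0225,(0,255,0));ci(H-[0,0,.026],.0155,(255,0,255));ci(np.array([.4917,.0427,.110]),.0082,(255,255,0))
cv2.imwrite('pics/w4c.png',im2)
```

```text
[0.49181989 0.04184834 0.15353312] [-3.14078879e+00  2.18894954e-03  5.06378391e-01] [ 0.67667614 -0.13553984 -1.68309008]
[[258.18104166 265.3867053 ]]
```

View pics/w4c.png

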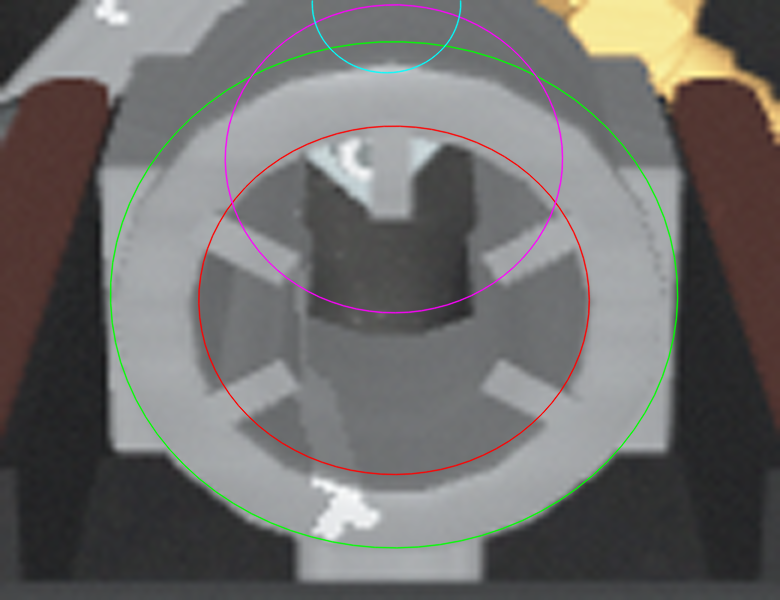

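Hub held squarely; its ring sits about 10 crop px (~1 mm) lower than the model, so the hub's offset in the tool is about −1.2 mm in x. Lower to just above the pilot and look through the bore.

Run:
```python
from h import *
plan([.4928,.0433,.118],29.2,rows=4)
```

```text
[0.0004, -0.0002, 0.009, -0.01, 0.02, -0.06, 0.0007, -0.0005, 0.0179, -0.02, 0.05, -0.11, 0.0011, -0.0007, 0.0269, -0.03, 0.07, -0.17, 0.0015, -0.001, 0.0359, -0.04, 0.09, -0.23]
```

Call:
servo_tool(deltas=[0, 0, 0.01, 0, 0, 0, 0.001, -0.001, 0.02, 0, 0, 0, 0.0015, -0.001, 0.03, 0, 0, 0, 0.0015, -0.001, 0.036, 0, 0.1, -0.2, 0.0015, -0.001, 0.036, 0, 0.1, -0.2])

```text
clock: 7.05
ee_pos: [0.4927, 0.044, 0.1174]
tool_rot: [-3.141, 0.0, 0.51]
wrist_force: [-0.9, -0.2, -2.1]
gripper_width: 0.0456
grip_force: 50.0
```

Call:
servo_tool(deltas=[0, 0, 0, 0, 0, 0, 0, 0, 0, 0, 0, 0, 0, 0, 0, 0, 0, 0])

```text
clock: 7.35
ee_pos: [0.4939, 0.0442, 0.1191]
tool_rot: [3.141, -0.003, 0.509]
wrist_force: [0.7, -0.8, -2.6]
gripper_width: 0.0456
grip_force: 50.0
```

Run:
```python
from h import *
s=ctrl.read_state();print(s['ee_pos'],s['tool_rot'],s['wrist_force'],s['torque'])
c,im=grab('wrist','w5.png')
T=Ro.from_euler('xyz',s['tool_rot']).as_matrix()
H=s['ee_pos']+[-.0012*T[0,0],-.0012*T[1,0],.0212]
x,y=proj(c,[H])[0];x0,y0=int(x)-45,int(y)-45;im2=im[y0:y0+80,x0:x0+90]
im2=cv2.convertScaleAbs(cv2.resize(im2,(675,600),interpolation=cv2.INTER_CUBIC),alpha=1.6)
a=np.linspace(0,6.283,80)
def ci(cx,r,col):
  q=(proj(c,np.c_[cx[0]+r*np.cos(a),cx[1]+r*np.sin(a),cx[2]+0*a])-[x0,y0]+.5)*7.5-.5
  cv2.polylines(im2,[np.int32(q*8)],False,col,1,cv2.LINE_AA,3)
ci(H,.0155,(0,0,255));ci(H-[0,0,.026],.0155,(255,0,255));ci(np.array([.4917,.0427,.106]),.0082,(255,255,0))
cv2.imwrite('pics/w5c.png',im2)
```

```text
[0.49387299 0.04417207 0.11906571] [ 3.14121414e+00 -2.51514996e-03  5.09494003e-01] [ 0.74048229 -0.82843619 -2.6048186 ] [-0.00594862  0.10407203  0.01543858]
```

View pics/w5c.png

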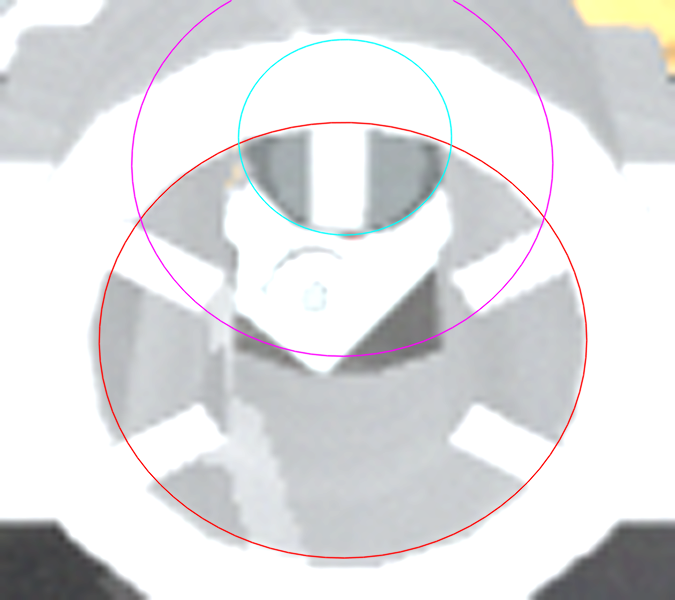

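Pilot seen through the bore matches the model (centre x≈345, lower edge y≈237); the bore ring is ~8–16 px low, so the hub is about 0.9 mm too far along +x tool. Correct and descend carefully.

Call:
servo_tool(deltas=[-0.0009, 0.0004, 0, 0, 0, 0, -0.0009, 0.0004, 0.002, 0, 0, 0, -0.0009, 0.0004, 0.004, 0, 0, 0, -0.0009, 0.0004, 0.006, 0, 0, 0, -0.0009, 0.0004, 0.006, 0, 0, 0])

```text
clock: 7.9
ee_pos: [0.4927, 0.0433, 0.1123]
tool_rot: [-3.141, -0.001, 0.509]
wrist_force: [0.8, 0.1, -2.2]
gripper_width: 0.0455
grip_force: 50.0
```

Call:
servo_tool(deltas=[0, 0, 0.001, 0, 0, 0, 0, 0, 0.002, 0, 0, 0, 0, 0, 0.002, 0, 0, 0])

```text
clock: 8.2
ee_pos: [0.4929, 0.0433, 0.1106]
tool_rot: [-3.142, -0.002, 0.509]
wrist_force: [1.0, -0.4, -2.0]
gripper_width: 0.0455
grip_force: 50.0
```

Call:
servo_tool(deltas=[0, 0, 0.001, 0, 0, 0, 0, 0, 0.002, 0, 0, 0, 0, 0, 0.003, 0, 0, 0, 0, 0, 0.004, 0, 0, 0, 0, 0, 0.005, 0, 0, 0])

```text
clock: 8.7
ee_pos: [0.4929, 0.0434, 0.1056]
tool_rot: [-3.142, -0.002, 0.509]
wrist_force: [-0.3, 0.2, -2.6]
gripper_width: 0.0455
grip_force: 50.0
```

Call:
servo_tool(deltas=[0, 0, 0.0005, 0, 0, 0, 0, 0, 0.001, 0, 0, 0, 0, 0, 0.0015, 0, 0, 0, 0, 0, 0.002, 0, 0, 0])

```text
clock: 9.1
ee_pos: [0.493, 0.0434, 0.1036]
tool_rot: [-3.142, -0.002, 0.509]
wrist_force: [0.5, 0.4, -1.5]
gripper_width: 0.0458
grip_force: 50.0
```

Call:
servo_tool(deltas=[0, 0, 0.0005, 0, 0, 0, 0, 0, 0.001, 0, 0, 0, 0, 0, 0.0015, 0, 0, 0, 0, 0, 0.0015, 0, 0, 0])

```text
clock: 9.5
ee_pos: [0.4929, 0.0433, 0.1021]
tool_rot: [-3.142, -0.002, 0.509]
wrist_force: [-1.1, 0.4, -2.0]
gripper_width: 0.0453
grip_force: 50.0
```

Call:
servo_tool(deltas=[0, 0, 0.0005, 0, 0, 0, 0, 0, 0.001, 0, 0, 0, 0, 0, 0.001, 0, 0, 0])

```text
clock: 9.8
ee_pos: [0.4929, 0.0433, 0.1011]
tool_rot: [-3.142, -0.002, 0.509]
wrist_force: [0.0, 0.4, -2.2]
gripper_width: 0.0456
grip_force: 50.0
```

Call:
servo_tool(deltas=[0, 0, 0.0005, 0, 0, 0, 0, 0, 0.001, 0, 0, 0, 0, 0, 0.0015, 0, 0, 0, 0, 0, 0.0015, 0, 0, 0])

```text
clock: 10.2
ee_pos: [0.4929, 0.0433, 0.0996]
tool_rot: [-3.142, -0.002, 0.509]
wrist_force: [-0.1, -0.1, -2.9]
gripper_width: 0.0457
grip_force: 50.0
```

Call:
servo_tool(deltas=[0, 0, 0.0005, 0, 0, 0, 0, 0, 0.001, 0, 0, 0, 0, 0, 0.0015, 0, 0, 0, 0, 0, 0.0015, 0, 0, 0])

```text
clock: 10.6
ee_pos: [0.493, 0.0433, 0.0981]
tool_rot: [-3.142, -0.002, 0.509]
wrist_force: [-0.0, -0.0, -2.3]
gripper_width: 0.046
grip_force: 50.0
```

Meshed, no resistance. Slide down.

Call:
servo_tool(deltas=[0, 0, 0.001, 0, 0, 0, 0, 0, 0.002, 0, 0, 0, 0, 0, 0.003, 0, 0, 0, 0, 0, 0.004, 0, 0, 0, 0, 0, 0.005, 0, 0, 0])

```text
clock: 11.1
ee_pos: [0.493, 0.0433, 0.0931]
tool_rot: [-3.142, -0.002, 0.509]
wrist_force: [0.2, -0.3, -1.9]
gripper_width: 0.0453
grip_force: 50.0
```

Call:
servo_tool(deltas=[0, 0, 0.001, 0, 0, 0, 0, 0, 0.002, 0, 0, 0, 0, 0, 0.003, 0, 0, 0, 0, 0, 0.004, 0, 0, 0, 0, 0, 0.005, 0, 0, 0])

```text
clock: 11.6
ee_pos: [0.493, 0.0434, 0.0881]
tool_rot: [3.142, -0.002, 0.509]
wrist_force: [0.7, -0.2, -2.2]
gripper_width: 0.0457
grip_force: 50.0
```

Call:
servo_tool(deltas=[0, 0, 0.0005, 0, 0, 0, 0, 0, 0.001, 0, 0, 0, 0, 0, 0.0015, 0, 0, 0, 0, 0, 0.002, 0, 0, 0, 0, 0, 0.002, 0, 0, 0])

```text
clock: 12.1
ee_pos: [0.493, 0.0434, 0.0861]
tool_rot: [3.142, -0.002, 0.509]
wrist_force: [-0.0, 0.3, -2.2]
gripper_width: 0.0454
grip_force: 50.0
```

Call:
servo_tool(deltas=[0, 0, 0.0003, 0, 0, 0, 0, 0, 0.0006, 0, 0, 0, 0, 0, 0.0009, 0, 0, 0, 0, 0, 0.0009, 0, 0, 0])

```text
clock: 12.5
ee_pos: [0.493, 0.0434, 0.0853]
tool_rot: [3.142, -0.002, 0.509]
wrist_force: [0.2, -0.4, -1.7]
gripper_width: 0.0457
grip_force: 50.0
```

Call:
servo_tool(deltas=[0, 0, 0.0003, 0, 0, 0, 0, 0, 0.0006, 0, 0, 0, 0, 0, 0.0006, 0, 0, 0])

```text
clock: 12.8
ee_pos: [0.493, 0.0434, 0.0848]
tool_rot: [3.142, -0.002, 0.509]
wrist_force: [-0.4, -0.4, 0.9]
gripper_width: 0.0457
grip_force: 50.0
```

Seated (contact ~3 N). Swing clockwise about the stem's axis.

Call:
servo_tool(deltas=[0, 0.0001, 0, 0, 0, 3, 0, 0.0002, 0, 0, 0, 7, 0, 0.0003, 0, 0, 0, 11, 0, 0.0003, 0, 0, 0, 15, -0.0001, 0.0004, 0, 0, 0, 19])

```text
clock: 13.3
ee_pos: [0.4935, 0.043, 0.0849]
tool_rot: [-3.141, -0.002, 0.176]
wrist_force: [1.9, 0.5, 0.3]
gripper_width: 0.0456
grip_force: 50.0
```

Run:
```python
from h import *
s=ctrl.read_state();print(s['ee_pos'],np.degrees(s['tool_rot']),s['wrist_force'],s['torque'])
```

```text
[0.49351515 0.04296299 0.0848593 ] [-1.79983932e+02 -1.41570126e-01  1.00661684e+01] [1.94135107 0.50155739 0.25579542] [-0.01934996  0.09390908  0.30834218]
```

Call:
servo_tool(deltas=[0, 0.0001, 0, 0, 0, 4, 0, 0.0002, 0, 0, 0, 8, 0, 0.0003, 0, 0, 0, 12, 0, 0.0003, 0, 0, 0, 15, 0, 0.0003, 0, 0, 0, 15])

```text
clock: 13.8
ee_pos: [0.4935, 0.0428, 0.0849]
tool_rot: [-3.14, -0.002, -0.084]
wrist_force: [-0.1, 1.9, 0.1]
gripper_width: 0.046
grip_force: 50.0
```

Call:
servo_tool(deltas=[0, 0, 0, 0, 0, 1, 0, 0, 0, 0, 0, 2, 0, 0.0001, 0, 0, 0, 3, 0, 0.0001, 0, 0, 0, 4, 0, 0.0001, 0, 0, 0, 4])

```text
clock: 14.3
ee_pos: [0.4935, 0.0427, 0.0848]
tool_rot: [-3.14, -0.002, -0.155]
wrist_force: [2.0, 3.2, 0.8]
gripper_width: 0.046
grip_force: 50.0
```

Run:
```python
from h import *
s=ctrl.read_state();print(s['ee_pos'],np.degrees(s['tool_rot']),s['wrist_force'],s['torque'])
```

```text
[0.49350075 0.04272781 0.08483196] [-1.79918723e+02 -1.17982263e-01 -8.85339154e+00] [1.97374372 3.21251914 0.79193107] [ 0.48037369 -0.1532797   0.25720115]
```

Call:
servo_tool(deltas=[0, 0, 0, 0, 0, 0.5, 0, 0, 0, 0, 0, 1, 0, 0, 0, 0, 0, 1.5, 0, 0, 0, 0, 0, 2, 0, 0, 0, 0, 0, 2])

```text
clock: 14.8
ee_pos: [0.4935, 0.0427, 0.0848]
tool_rot: [-3.14, -0.002, -0.189]
wrist_force: [2.7, 4.5, 2.2]
gripper_width: 0.0458
grip_force: 50.0
```

Run:
```python
from h import *
s=ctrl.read_state();print(s['ee_pos'],np.degrees(s['tool_rot']),s['wrist_force'],s['torque'])
```

```text
[0.49353299 0.04268711 0.08483903] [-1.79918024e+02 -1.19753804e-01 -1.08376997e+01] [2.70592889 4.5394221  2.23268579] [ 0.71414443 -0.32090592  0.2222814 ]
```

Call:
servo_tool(deltas=[0, 0, 0, 0, 0, 0.4, 0, 0, 0, 0, 0, 0.8, 0, 0, 0, 0, 0, 0.8])

```text
clock: 15.1
ee_pos: [0.4935, 0.0427, 0.0848]
tool_rot: [-3.14, -0.002, -0.203]
wrist_force: [2.6, 4.4, 2.8]
gripper_width: 0.0456
grip_force: 50.0
```

Run:
```python
from h import *
s=ctrl.read_state();print(s['ee_pos'],np.degrees(s['tool_rot']),s['wrist_force'],s['torque'])
```

```text
[0.49349077 0.04265028 0.08480942] [-1.79920194e+02 -1.11894868e-01 -1.16314187e+01] [2.62876169 4.39989414 2.77785371] [ 0.7132922  -0.33803291  0.22979605]
```

Call:
servo_tool(deltas=[0, 0, 0, 0, 0, 0.4, 0, 0, 0, 0, 0, 0.8, 0, 0, 0, 0, 0, 0.8])

```text
clock: 15.4
ee_pos: [0.4935, 0.0427, 0.0848]
tool_rot: [-3.14, -0.002, -0.217]
wrist_force: [2.3, 3.5, 1.6]
gripper_width: 0.0457
grip_force: 50.0
```

Run:
```python
from h import *
s=ctrl.read_state();print(s['ee_pos'],np.degrees(s['tool_rot']),s['wrist_force'],s['torque'])
```

```text
[0.49351707 0.04265532 0.08482748] [-1.79917070e+02 -1.13908213e-01 -1.24332379e+01] [2.26024052 3.46923259 1.58072571] [ 0.74341407 -0.34993616  0.21922982]
```

Call:
servo_tool(deltas=[0, 0, 0, 0, 0, 0.4, 0, 0, 0, 0, 0, 0.8, 0, 0, 0, 0, 0, 0.8])

```text
clock: 15.7
ee_pos: [0.4935, 0.0426, 0.0848]
tool_rot: [-3.14, -0.002, -0.23]
wrist_force: [3.3, 3.5, 3.1]
gripper_width: 0.0456
grip_force: 50.0
```

Run:
```python
from h import *
s=ctrl.read_state();print(s['ee_pos'],np.degrees(s['tool_rot']),s['wrist_force'],s['torque'])
c,im=grab('wrist','w6.png')
t,ti=grab('top','t6.png')
u,v=proj(t,[[.46,.05,.1]])[0].astype(int)
a=cv2.resize(im[180:384,130:390],(520,408),interpolation=cv2.INTER_CUBIC)
b=cv2.resize(ti[v-35:v+35,u-24:u+24],(280,408),interpolation=cv2.INTER_CUBIC)
cv2.imwrite('pics/w6c.png',np.hstack([a,b]))
V=Ro.from_euler('z',-11.7,degrees=True)
print(u-24,v-35)
```

```text
[0.49347773 0.04257084 0.08481821] [-1.79933648e+02 -1.15600195e-01 -1.31759752e+01] [3.27296662 3.48845724 3.1450638 ] [ 0.73246894 -0.4381965   0.63141018]
213 168
```

View pics/w6c.png

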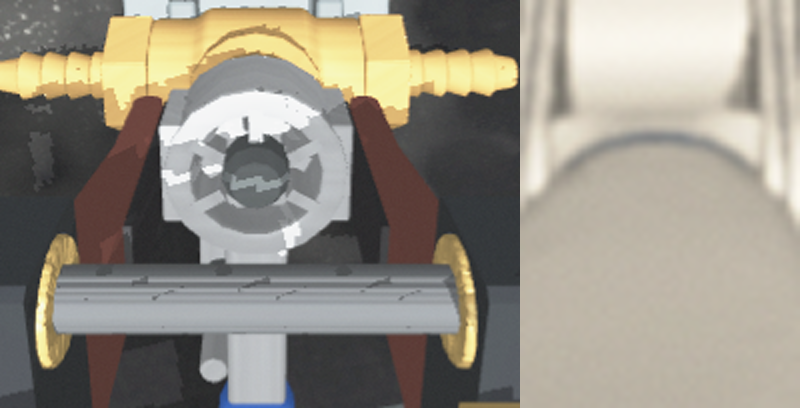

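The wrist view shows the lever seated and the pin's top (212,370) beside the arm's left edge; the torque jump to 0.63 Nm says contact. One small step to confirm.

Call:
servo_tool(deltas=[0, 0, 0, 0, 0, 0.3, 0, 0, 0, 0, 0, 0.3, 0, 0, 0, 0, 0, 0.3])

```text
clock: 16.1
ee_pos: [0.4935, 0.0425, 0.0848]
tool_rot: [-3.14, -0.002, -0.235]
wrist_force: [4.2, 2.8, 2.8]
gripper_width: 0.0457
grip_force: 50.1
```

Run:
```python
from h import *
s=ctrl.read_state();print(s['ee_pos'],np.degrees(s['tool_rot']),s['wrist_force'],s['torque'])
```

```text
[0.49345992 0.04250899 0.0848136 ] [-1.79933956e+02 -1.10658283e-01 -1.34823508e+01] [4.18335395 2.7875482  2.79097928] [ 0.61955299 -0.49554699  1.04581966]
```

Contact confirmed (~13 N). Relieve, open, and withdraw.

Call:
servo_tool(deltas=[0, 0, 0, 0, 0, -0.3, 0, 0, 0, 0, 0, -0.3], squeeze=20)

```text
clock: 16.3
ee_pos: [0.4933, 0.0426, 0.0848]
tool_rot: [-3.14, -0.001, -0.233]
wrist_force: [2.6, 3.3, 5.2]
gripper_width: 0.0459
grip_force: 20.0
```

Call:
servo_tool(deltas=[0, 0, 0, 0, 0, 0, 0, 0, 0, 0, 0, 0, 0, 0, 0, 0, 0, 0, 0, 0, 0, 0, 0, 0, 0, 0, 0, 0, 0, 0], grip=0.9)

```text
clock: 16.8
ee_pos: [0.4927, 0.0425, 0.0844]
tool_rot: [-3.141, -0.0, -0.231]
wrist_force: [0.0, 0.4, 0.5]
gripper_width: 0.0784
grip_force: 0.0
```

Call:
servo_tool(deltas=[0, 0, -0.005, 0, 0, 0, 0, 0, -0.02, 0, 0, 0, 0, 0, -0.05, 0, 0, 0, 0, 0, -0.085, 0, 0, 0, 0, 0, -0.11, 0, 0, 0])

```text
clock: 17.3
ee_pos: [0.4934, 0.0425, 0.1969]
tool_rot: [-3.14, -0.003, -0.231]
wrist_force: [1.0, 0.1, -0.8]
gripper_width: 0.0792
grip_force: 0.0
```

Call:
servo_tool(deltas=[0, 0, 0, 0, 0, 0, 0, 0, 0, 0, 0, 0, 0, 0, 0, 0, 0, 0])

```text
clock: 17.6
ee_pos: [0.4921, 0.0424, 0.1937]
tool_rot: [-3.141, 0.001, -0.231]
wrist_force: [0.2, -0.7, -0.2]
gripper_width: 0.079
grip_force: 0.0
```

Run:
```python
from h import *
s=ctrl.read_state();print(s['ee_pos'],np.degrees(s['tool_rot']),s['wrist_force'],s['torque'],s['gripper_width'])
c,im=grab('wrist','w7.png')
V=Ro.from_euler('z',-11.7,degrees=True);S=np.array([.4917,.0427,0])
print('axis,grip,pin px',proj(c,S+V.apply([[0,0,.106],[-.092,0,.1055],[-.062,.012,.101]])))
cv2.imwrite('pics/w7c.png',cv2.resize(im[80:384,110:400],(763,800))[:600] if 0 else cv2.resize(im[60:384,90:420],(611,600),interpolation=cv2.INTER_CUBIC))
```

```text
[0.49208181 0.04241597 0.19365271] [-1.79965083e+02  3.06393711e-02 -1.32146710e+01] [ 0.24048745 -0.6816451  -0.22428334] [-0.03870478  0.18285695  0.03583529] 0.07899937814488736
axis,grip,pin px [[256.58674529 196.41559499]
 [259.47649574 296.69171142]
 [244.62512272 263.70961593]]
```

View pics/w7c.png

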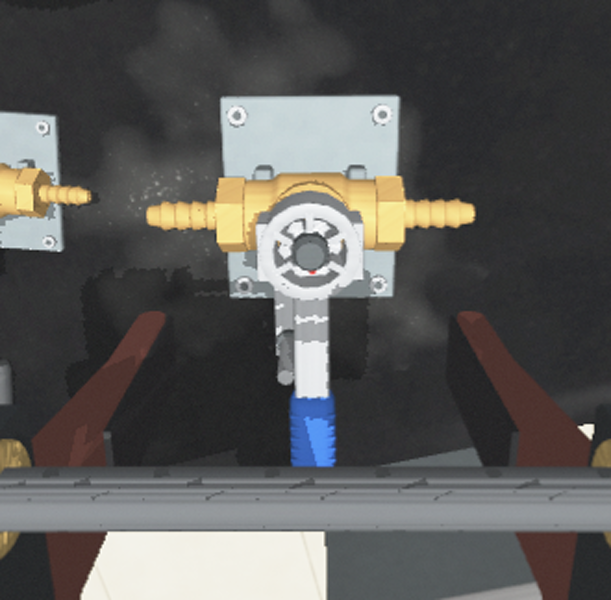

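The released lever is seated with the pin (285,375) against its arm. The arm is square to the pipe, the red dot lies toward it, and the plate corners are clear.

```bash
python3 -c "
from plant import ctrl
print(ctrl.hand_in())"
```

```text
the job is handed in; nothing more can be done
None
```

The lever is back on the splined stem and fully home, the valve is closed with the arm against the stop pin, the gripper has let go, and the job is handed in; the judge returned no verdict.

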